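# Lay the tall plaster mould down on the tipping stand

## Task

Tip the tall plaster mould over onto its side for drying: with the fingertips, push its top over until it leans on the blue-felted backrest, then press it on down until backrest and mould lie flat, the mould straight along the backrest and near its middle, and come clear. Lower it gently and under control, never letting it slam down, with its foot staying on the stand: push it only, do not grip or lift it. Leave the jars and other things on the bench undisturbed.

Things in the scene. Friction and masses are not known exactly. Their poses are not given: they have to be found in the camera images.
- stand: Fixed wooden tipping stand. Origin: on the table right below the backrest's hinge line, which runs along its y axis 30 mm above the table. Its x axis is level and points the way the mould is to be tipped. At -x a platform (120 mm in x, 150 mm in y, top 30 mm above the table) carries the mould; at +x a 12 mm high base board 210 mm long, over which the backrest folds down. Place and yaw vary.
- backrest (a joint): Angle of the blue-felted wooden backrest (the stop; 116 mm wide, 190 mm long, 14 mm thick), hinged on the stand. 0 upright, 1.571 folded flat, felt level with the platform top. Starts leaning back 0.2 to 0.35. Its hinge is stiff (1.5 N m friction): it carries the mould wherever left and moves only when pushed (5 to 10 N at the mould's top).
- backrest_edge (a point): Middle of the free edge of the backrest's felt face, 194 mm from the hinge line.
- mould: Loose white plaster block with two black bands, 50 (x) x 70 (y) x 200 (z) mm, about 0.75 kg, standing on the platform 4 to 9 mm from the hinge line. Origin: centre of its underside (30 mm above the table); z along its length; its +x face faces the backrest and ends face down. Pushed near the top it rocks about its lower +x edge and passes its balance at 0.25 rad.
- mould_centre (a point): Centre of the mould, 100 mm up from its underside (130 mm above the table when standing, 55 mm when lying on the folded backrest).
- pink_jar: small paint jar with pink body and black lid, 46 mm across, 70 mm tall; origin: centre of its underside. Stands beside the stand; leave alone
- yellow_jar: small paint jar with yellow body and black lid, 46 mm across, 70 mm tall; origin: centre of its underside. Stands beside the stand; leave alone
- slip_jar: grey-brown slip jar with steel lid, 72 mm across, 100 mm tall; origin: centre of its underside. Leave alone
- sponge: round brown sponge, 72 mm across, 28 mm high; origin: centre of its underside. Leave alone
- egg_form: clay egg in a white plaster ring, 90 mm across, 150 mm tall; origin: centre of its underside. Leave alone
- clay_block: grey-brown clay block 90 x 60 x 45 mm; origin: centre of its underside. Leave alone

How it is judged:
On the way:
1. the mould comes over slowly, leaning on the backrest, between about 20 and 70 degrees from upright (angle between mould's own z axis and vertical between 0.36 and 1.25 rad and angular speed of mould below 2 rad/s), for 0.2 s.
At the end, for the whole second after the job is handed in: The mould lies flat (within about 4 degrees) with its +x face down on the folded backrest (joint above 1.5 rad), at rest, its centre 45 to 65 mm above the table, 50 to 130 mm beyond the hinge line and within 30 mm of the stand's middle line, its length within 0.13 rad of the stand's x axis (angle between mould's own z axis and vertical between 1.5 and 1.64 rad and angle between mould's own x axis and vertical above 2.95 rad and value of joint backrest above 1.5 rad and x of mould_centre in the frame of stand between 0.05 and 0.13 m and y of mould_centre in the frame of stand between -0.03 and 0.03 m and angle between the z axis of mould and the x axis of stand, either way round below 0.13 rad and height (world z) of mould_centre between 0.045 and 0.065 m and linear speed of mould below 0.02 m/s and angular speed of mould below 0.1 rad/s); the robot touches nothing.
It fails at once if the mould turns faster than 2.5 rad/s (it was dropped or slammed) (angular speed of mould above 2.5 rad/s).
It fails at once if the mould is lifted: its centre rises over 155 mm or its underside's centre over 75 mm above the table (height (world z) of mould_centre above 0.155 m or height (world z) of mould above 0.075 m).
It fails at once if the mould falls off the stand (height (world z) of mould_centre below 0.04 m).
It fails at once if a jar or other thing on the bench is moved by more than 20 mm (distance of any of pink_jar, yellow_jar, slip_jar, sponge, egg_form, clay_block from where it was at the start of the episode above 0.02 m).
It also fails if it takes over 40 s, if anything falls off the work surface, if the arm or the gripper's body presses on something with over 40 N, if the wrist force passes 120 N, or if a joint passes its speed limit or range.

## Robot

A 7-joint arm with a two-finger parallel gripper is mounted at the origin on the work surface. World frame = base frame: x ahead of the robot, y to its left, z up, the work surface at z = 0. Lengths are in m, angles in rad, forces in N, time in s.
With the tool pointing down it reaches from about 0.4 to 0.9 m from the base axis. Payload 5.6 kg.
Tool frame: the origin (TCP) lies on the front face of the gripper's body, between the roots of the fingers; the fingertips stand 88 mm ahead of it and the grasp point (between the pads) lies 69 mm ahead of it; z points along the fingers, x is the direction in which the jaws open and shut, and the axes are right-handed (so a half turn about z gives the same grasp; the last joint's range is limited). The gripper opens to 92 mm and grips with 3 to 60 N. Pads are 20 mm wide; open, the fingers measure 128 mm over their backs; the gripper's body (75 mm by 189 mm) begins 69 mm behind the grasp point.
Start: joints at [1.123, 0.468, -0.012, 1.603, 0.006, 1.071, -0.056], TCP at [0.256, -0.597, 0.303] pointing down, gripper open.
Joint ranges: [-2.53, 2.53], [-0.31, 2.02], [-1.57, 1.55], [0.28, 2.44], [-1.29, 4.43], [0.15, 1.84], [-2.92, 2.92]. Speed limits (rad/s): [2.57, 2.57, 3.14, 3.14, 3.14, 3.14, 3.14].

## Interface

Orientations are given as [roll, pitch, yaw] about the fixed x, y, z axes, in that order (R = Rz(yaw) Ry(pitch) Rx(roll)).
In Python, from plant import ctrl gives the robot as it stands.
- The arm moves only by the tool apply_moves, never from a script. Its argument "commands" is a list of rows, each a list of 3 entries, a list of its own where there are three numbers: the shift along the world's x, y, z in mm, then the turn, a rotation vector about the world's x, y, z in rad, then the gripper command: -1 is shut, 1 is fully open, values between are in proportion. A call has 1 to 10 rows; each row shifts and turns the commanded pose from where the row before left it; what a row does not reach is not made up. A row lasts 1/12 s, in which the tool goes at most 41.7 mm and 7.16 degrees, less where a joint would pass 70% of its speed; a pose out of reach is approached as far as the arm can. A call is refused whole if a number of a shift passes 41.7 or a number of a turn 0.125, either way. A call with a gripper value outside its range is refused whole. The fingers move at their own pace and stop on an object; "newtons" is the grip in N (left out, the last holds). Time passes only in rows, so rows that do not move let the fingers close. It gives the time, the measured TCP pose, the force and the opening at its end, in the units of the state.
- ctrl.read_state(): the state, without advancing time (a new reading comes with each control period).
- ctrl.camera(name): name is "scene" or "top"; returns a dict with "frame" (480x640x3 uint8, red, green, blue), "depth" (480x640 float32, m along the optical axis (not along the pixel's ray), 0 where there is no reading), "fov_y" (degrees; the focal length in pixels is half the picture's height over the tangent of half this angle, whatever the lens; pixels are square), "cx", "cy" (the principal point, pixels), "D" ([k1, k2, p1, p2, k3] as OpenCV has them; the pictures are not rectified), "extrinsics" (4x4, takes a point from world to camera coordinates). Camera axes: x right, y down, z forward; pixel columns grow to the right and rows downward; lengths in m; the calibration is good to about 2 mm. A picture is of the moment at which its call begins.
- ctrl.finish_job(): hands the job in, once; it reports no verdict.
The state is a dict: "t": time; "joint_pos": joint angles; "qd": joint speeds; "joint_efforts": joint torques, N m; "eef_pos": TCP position; "ee_rot": TCP orientation; "wrist_force": force on the tool from outside, world axes, zero at the start; "ft_torque": the same for the moment, N m; "finger_gap": opening from 0.0 (shut) to 1.0 (fully open).
Only numpy, scipy, OpenCV 4.12 (cv2) and the standard library are available. Lean on these libraries where they do the work, as an engineer would, in place of code of your own. Each camera call takes 0.05 s, during which the arm holds its last target.

## Working session

There is one attempt and no reset: what is moved stays moved. The work goes in short steps, Python scripts to look and compute and a tool call to move; the robot and the scene stay as the last step left them, time stands still between calls to the robot, and variables do not carry over. Pictures are saved under pics/ and viewed, and the job is handed in when it is done.

Besides the shell and the picture viewer there is one more tool, called after "Call:" in YAML: its name, and indented under it one key for each argument. apply_moves: Moves the arm, as the interface text tells. Its arguments: {"type":"object","properties":{"commands":{"type":"array","items":{"type":"array"}},"newtons":{"type":"number"}},"required":["commands"]}

```bash
mkdir -p pics; ls
cat > h.py <<'E'
import numpy as np, cv2
from plant import ctrl
def cam(n):
    c=ctrl.camera(n); 
    f=240/np.tan(np.radians(c["fov_y"])/2); c["K"]=np.array([[f,0,c["cx"]],[0,f,c["cy"]],[0,0,1.]]);c["D"]=np.array(c["D"],float);c["E"]=np.array(c["extrinsics"]);return c
def cloud(c):
    v,u=np.mgrid[0:480,0:640]
    p=cv2.undistortPoints(np.stack([u,v],-1).reshape(-1,1,2).astype(np.float64),c["K"],c["D"]).reshape(480,640,2)
    d=c["depth"].astype(float); P=np.dstack([p[...,0]*d,p[...,1]*d,d])
    R=c["E"][:3,:3];t=c["E"][:3,3]
    W=(P-t)@R; W[d==0]=np.nan; return W
def save(c,n): cv2.imwrite(f"pics/{n}.png",c["frame"][...,::-1])
E
python3 - <<'E'
from h import *
for n in("scene","top"):
    c=cam(n);save(c,n+"0");np.savez(n+"0.npz",W=cloud(c),f=c["frame"]);print(n,np.round(c["E"],2).tolist(),c["D"])
print(ctrl.read_state())
E
```

```text
pics
scene [[0.07, 1.0, -0.0, -0.02], [0.53, -0.04, -0.85, -0.16], [-0.84, 0.06, -0.53, 1.78], [0.0, 0.0, 0.0, 1.0]] [-0.09154929  0.          0.          0.          0.        ]
top [[0.03, -1.0, 0.01, -0.07], [-0.99, -0.03, -0.17, 0.56], [0.17, -0.01, -0.99, 1.38], [0.0, 0.0, 0.0, 1.0]] [-0.20358051  0.          0.          0.          0.        ]
{'t': 0.1, 'joint_pos': array([ 1.12296536,  0.46827   , -0.01159979,  1.60348815,  0.00603422,
        1.07143384, -0.05628622]), 'qd': array([ 0.00132322, -0.00111105,  0.00073607, -0.00129027,  0.00141083,
       -0.0001669 ,  0.00101897]), 'joint_efforts': array([ 1.01961257e-03, -5.21643734e+01, -1.23431400e-02, -2.44362813e+01,
       -5.67570725e-02,  1.40843642e-02,  4.86796591e-05]), 'eef_pos': array([ 0.25580277, -0.5971412 ,  0.30186588]), 'ee_rot': array([ 3.14144728e+00,  1.55901793e-03, -1.16600266e+00]), 'wrist_force': array([ 0.40651052,  0.25555596, -0.72735643]), 'ft_torque': array([0.05377435, 0.02673714, 0.04277618]), 'finger_gap': 1.0003506595895924}
```

View pics/scene0.png

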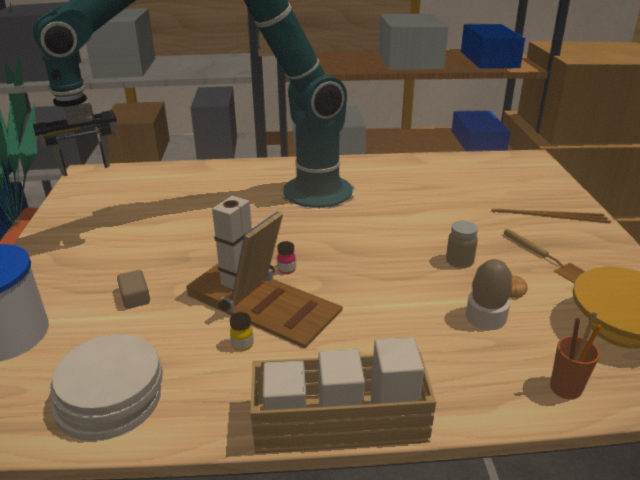

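View pics/top0.png

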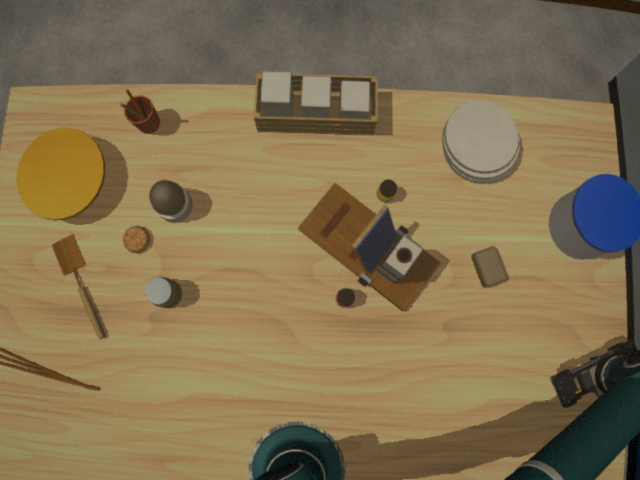

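The scene shows the mould standing behind the leaning backrest. In the top view, the mould top is near (403,255), the backrest edge near (375,235), the pink jar at (345,298), the yellow jar at (387,190), and the base board runs to the upper left.

Run:
```python
from h import *
d=np.load("top0.npz");W=d["W"];f=d["f"].astype(int)
roi=np.zeros((480,640),bool);roi[170:325,285:460]=1
z=W[...,2]
def rect(m,n):
    m=m&roi
    num,l,st,_=cv2.connectedComponentsWithStats(m.astype(np.uint8)); i=1+np.argmax(st[1:,4]); m=l==i
    P=W[m]; r=cv2.minAreaRect((P[:,:2]*1000).astype(np.float32)); print(n,m.sum(),"z",np.median(P[:,2]).round(4),r, cv2.boxPoints(r).round(0).tolist()); return m
rect((z>.218)&(z<.245),"mouldtop")
rect((z>.006)&(z<.020),"board")
rect((z>.024)&(z<.036),"plat")
rect((z>.006)&(z<.036),"both")
b=(f[...,2]>f[...,0]+15)
m=rect(b&(z>.03),"felt")
P=W[m];c=P.mean(0);u,s,v=np.linalg.svd(P-c);print(c,v,s, np.percentile(P[:,2],[1,99]))
for n,(r,cc) in dict(pink=(298,345),yel=(190,387),clay=(266,490)).items():print(n,W[r,cc])
print(W[255,403],W[240,420])
```

```text
mouldtop 779 z 0.2295 ((496.7926330566406, -217.9790496826172), (50.35475540161133, 71.43800354003906), 54.86848068237305) [[453.0, -218.0], [512.0, -259.0], [540.0, -218.0], [482.0, -177.0]]
board 3397 z 0.0115 ((580.4049072265625, -113.52906799316406), (215.8113555908203, 153.39051818847656), 53.41128921508789) [[455.0, -154.0], [578.0, -246.0], [706.0, -73.0], [583.0, 19.0]]
plat 1711 z 0.0296 ((485.8135070800781, -235.311767578125), (139.0922088623047, 162.2941436767578), 53.46320343017578) [[379.0, -243.0], [510.0, -340.0], [592.0, -228.0], [462.0, -131.0]]
both 5307 z 0.0139 ((546.1334228515625, -162.41793823242188), (335.1767578125, 172.3803253173828), 53.41128921508789) [[377.0, -246.0], [515.0, -348.0], [715.0, -79.0], [577.0, 24.0]]
felt 75 z 0.2147 ((552.9334716796875, -151.40875244140625), (3.610038995742798, 101.82882690429688), 53.47061538696289) [[511.0, -123.0], [593.0, -183.0], [595.0, -180.0], [513.0, -120.0]]
[ 0.55165428 -0.15041528  0.21428243] [[-0.80247807  0.59659975 -0.00988309]
 [-0.00715901  0.00693539  0.99995032]
 [ 0.59663866  0.80250896 -0.00129444]] [0.25656909 0.0224019  0.00860641] [0.20759993 0.22013903]
pink [ 0.41291895 -0.10413387  0.07110971]
yel [ 0.67428899 -0.19912888  0.07512599]
clay [ 0.50075055 -0.45840663  0.04543786]
[ 0.4956915  -0.21623838  0.23103763] [ 0.56766231 -0.29244781 -0.00108218]
```

Call:
apply_moves:
  commands:
    - [[18,28,-1],[0,0,0.0527],-0.5]
    - [[18,28,-1],[0,0,0.0527],-0.5]
    - [[18,28,-1],[0,0,0.0527],-0.5]
    - [[18,28,-1],[0,0,0.0527],-0.5]
    - [[18,28,-1],[0,0,0.0527],-0.5]
    - [[18,28,-1],[0,0,0.0527],-0.5]
    - [[18,28,-1],[0,0,0.0527],-0.5]
    - [[18,28,-1],[0,0,0.0527],-0.5]
    - [[18,28,-1],[0,0,0.0527],-0.5]
    - [[18,28,-1],[0,0,0.0527],-0.5]

```text
t: 0.93
eef_pos: [0.4363, -0.3159, 0.2924]
ee_rot: [3.141, 0.0, -0.637]
wrist_force: [0.7, 0.1, 0.4]
finger_gap: 0.298
```

Call:
apply_moves:
  commands:
    - [[9,18,0],[0,0,0],-0.5]
    - [[9,18,0],[0,0,0],-0.5]
    - [[5,10,0],[0,0,0],-0.5]
    - [[0,0,0],[0,0,0],-0.5]

```text
t: 1.27
eef_pos: [0.46, -0.269, 0.2926]
ee_rot: [-3.141, 0.001, -0.635]
wrist_force: [-0.9, -0.0, 0.4]
finger_gap: 0.251
```

```bash
cat > look.py <<'E'
import sys
from h import *
n=sys.argv[1]
c=cam("scene");t=cam("top")
im=np.hstack([cv2.resize(c["frame"][150:370,130:390],(400,338)),cv2.resize(t["frame"][150:370,260:520],(400,338))]);cv2.imwrite(f"pics/{n}.png",im[...,::-1])
np.savez(n+".npz",Ws=cloud(c),fs=c["frame"],W=cloud(t),f=t["frame"])
s=ctrl.read_state();p=np.array(s["eef_pos"])*1000-[519.5,-195.6,88]
print("t",s["t"],"tip x,y,z stand",p[:2]@[.596,.803],p[:2]@[-.803,.596],p[2],"F",np.array(s["wrist_force"]).round(1),s["finger_gap"],s["ee_rot"])
E
python3 look.py a1
```

```text
t 1.3667 tip x,y,z stand -97.84352778709732 3.289012815136044 204.54402297386838 F [-0.5 -0.6 -1. ] 0.246874448164872 [ 3.14085162e+00  1.83624736e-04 -6.39392998e-01]
```

View pics/a1.png

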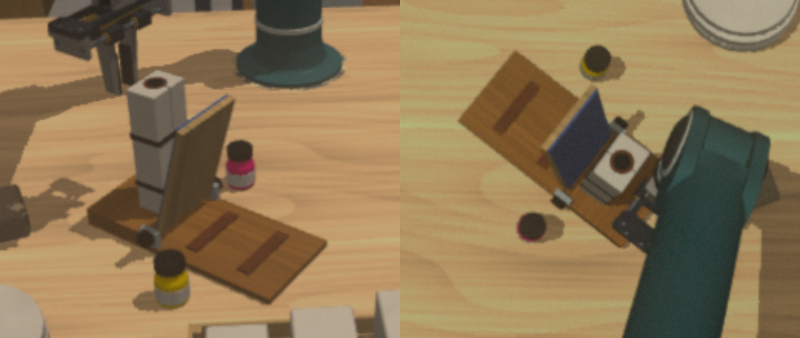

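The fingers are behind the mould's top, roughly 30 mm short of it and centred. I'll close in slowly.

Call:
apply_moves:
  commands:
    - [[3,4,0],[0,0,0],-0.5]
    - [[3,4,0],[0,0,0],-0.5]
    - [[3,4,0],[0,0,0],-0.5]
    - [[3,4,0],[0,0,0],-0.5]
    - [[2.4,3.2,0],[0,0,0],-0.5]
    - [[2.4,3.2,0],[0,0,0],-0.5]
    - [[1.8,2.4,0],[0,0,0],-0.5]
    - [[1.8,2.4,0],[0,0,0],-0.5]

```text
t: 2.03
eef_pos: [0.4794, -0.2442, 0.2927]
ee_rot: [3.141, 0.0, -0.639]
wrist_force: [-0.4, -1.5, 1.2]
finger_gap: 0.249
```

Call:
apply_moves:
  commands:
    - [[1.8,2.4,0],[0,0,0],-0.5]
    - [[1.8,2.4,0],[0,0,0],-0.5]
    - [[1.8,2.4,0],[0,0,0],-0.5]
    - [[1.8,2.4,0],[0,0,0],-0.5]

```text
t: 2.37
eef_pos: [0.4867, -0.2345, 0.2927]
ee_rot: [3.142, -0.0, -0.639]
wrist_force: [-1.1, 0.1, 0.0]
finger_gap: 0.252
```

```bash
python3 look.py a2
```

```text
t 2.4667 tip x,y,z stand -50.283142391487324 3.2164552908458615 204.68038620174974 F [-0.7  0.2  0.3] 0.24906014582183889 [-3.14120296e+00 -7.16199380e-05 -6.38199715e-01]
```

View pics/a2.png

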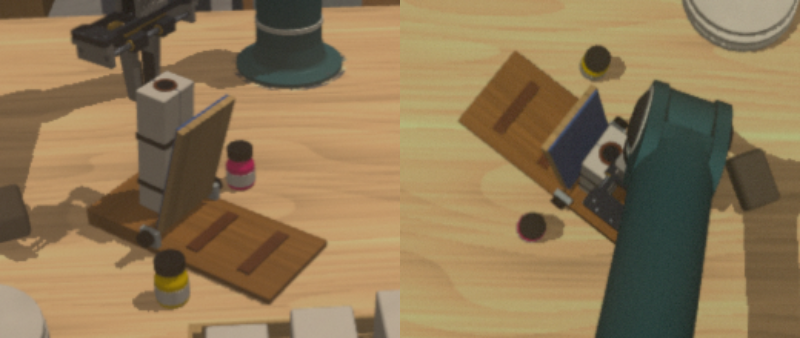

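Call:
apply_moves:
  commands:
    - [[2.4,3.2,0],[0,0,0],-0.5]
    - [[2.4,3.2,0],[0,0,0],-0.5]
    - [[2.4,3.2,0],[0,0,0],-0.5]
    - [[2.4,3.2,0],[0,0,0],-0.5]
    - [[2.4,3.2,0],[0,0,0],-0.5]
    - [[2.4,3.2,0],[0,0,0],-0.5]
    - [[2.4,3.2,0],[0,0,0],-0.5]
    - [[2.4,3.2,0],[0,0,0],-0.5]
    - [[2.4,3.2,0],[0,0,0],-0.5]
    - [[2.4,3.2,0],[0,0,0],-0.5]

```text
t: 3.3
eef_pos: [0.5107, -0.2024, 0.2926]
ee_rot: [3.141, 0.0, -0.639]
wrist_force: [-2.8, -1.6, 0.1]
finger_gap: 0.25
```

```bash
python3 look.py a3
```

```text
t 3.4 tip x,y,z stand -10.877189856013606 3.199007499323398 204.5070520770647 F [-0.3 -1.8 -0.4] 0.249652630399242 [ 3.14073748e+00  7.20885644e-04 -6.38356794e-01]
```

View pics/a3.png

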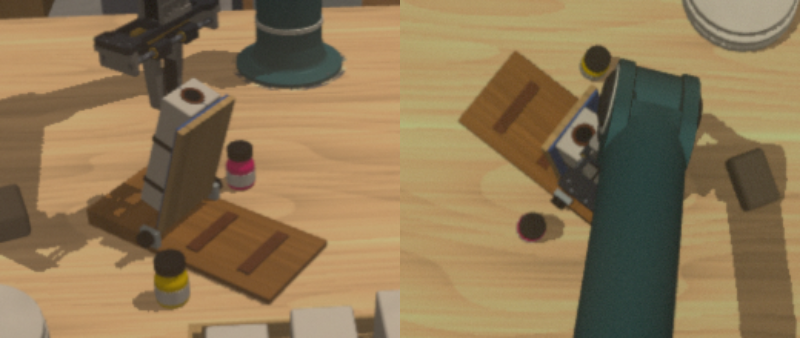

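The mould now leans on the felt. I'll continue along the arc.

Call:
apply_moves:
  commands:
    - [[3,4,0],[0,0,0],-0.5]
    - [[3,4,-0.2],[0,0,0],-0.5]
    - [[3,4,-0.4],[0,0,0],-0.5]
    - [[3,4,-0.5],[0,0,0],-0.5]
    - [[3,4,-0.6],[0,0,0],-0.5]
    - [[3,4,-0.8],[0,0,0],-0.5]
    - [[3,4,-1],[0,0,0],-0.5]
    - [[3,4,-1.2],[0,0,0],-0.5]
    - [[3,4,-1.3],[0,0,0],-0.5]
    - [[3,4,-1.5],[0,0,0],-0.5]

```text
t: 4.23
eef_pos: [0.539, -0.1642, 0.2852]
ee_rot: [3.138, 0.002, -0.641]
wrist_force: [-6.0, -3.1, 4.4]
finger_gap: 0.252
```

```bash
python3 look.py a4
```

```text
t 4.3333 tip x,y,z stand 37.92060132597643 3.170187684250383 196.99878086498734 F [-3.6 -3.   2.8] 0.2503283371769401 [ 3.13875754e+00  1.89393542e-03 -6.39448734e-01]
```

View pics/a4.png

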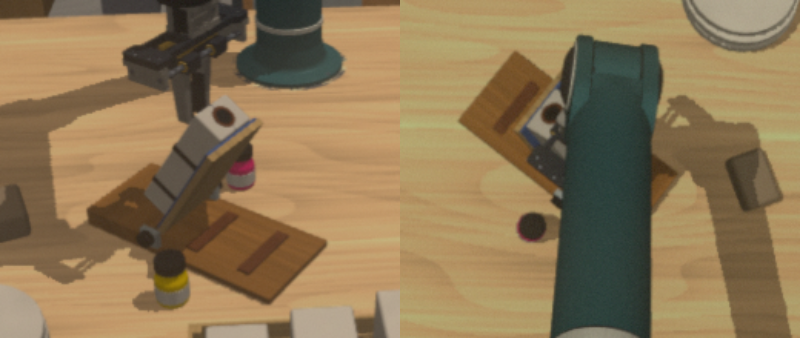

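The mould and backrest are moving together at about 35–40° from upright, foot on the stand.

Call:
apply_moves:
  commands:
    - [[3,4,-1.5],[0,0,0],-0.5]
    - [[3,4,-1.7],[0,0,0],-0.5]
    - [[3,4,-1.9],[0,0,0],-0.5]
    - [[3,4,-2.1],[0,0,0],-0.5]
    - [[3,4,-2.2],[0,0,0],-0.5]
    - [[2.9,3.9,-2.4],[0,0,0],-0.5]
    - [[2.8,3.8,-2.6],[0,0,0],-0.5]
    - [[2.7,3.7,-2.8],[0,0,0],-0.5]
    - [[2.7,3.6,-2.9],[0,0,0],-0.5]
    - [[2.6,3.5,-3],[0,0,0],-0.5]

```text
t: 5.17
eef_pos: [0.5686, -0.1248, 0.2624]
ee_rot: [3.14, 0.001, -0.64]
wrist_force: [-4.1, -0.9, 4.8]
finger_gap: 0.245
```

```bash
python3 look.py a5
```

```text
t 5.2667 tip x,y,z stand 86.85098640536074 2.781938953667643 173.9834982321796 F [-1.6 -1.5  2. ] 0.2516023580729659 [ 3.14067589e+00  7.10264547e-04 -6.39091813e-01]
```

View pics/a5.png

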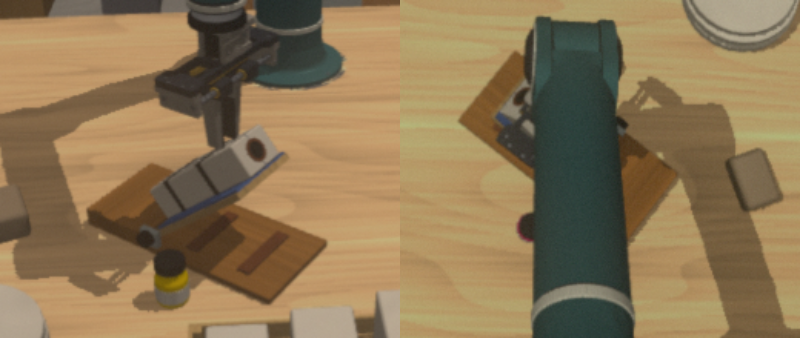

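Call:
apply_moves:
  commands:
    - [[2.7,3.6,-3],[0,0,0],-0.5]
    - [[2.6,3.5,-3.2],[0,0,0],-0.5]
    - [[2.5,3.4,-3.3],[0,0,0],-0.5]
    - [[2.4,3.3,-3.4],[0,0,0],-0.5]
    - [[2.3,3.1,-3.5],[0,0,0],-0.5]
    - [[2.2,3,-3.7],[0,0,0],-0.5]
    - [[2.1,2.9,-3.8],[0,0,0],-0.5]
    - [[2,2.7,-3.9],[0,0,0],-0.5]
    - [[1.9,2.6,-4],[0,0,0],-0.5]
    - [[1.8,2.4,-4.2],[0,0,0],-0.5]

```text
t: 6.1
eef_pos: [0.5924, -0.0929, 0.2259]
ee_rot: [-3.14, -0.001, -0.639]
wrist_force: [-2.6, 0.1, 4.3]
finger_gap: 0.247
```

```bash
python3 look.py a6
```

```text
t 6.2 tip x,y,z stand 126.20731477423035 2.7038248008037895 137.4928976079934 F [-0.3  0.3 -0.2] 0.2528865808405779 [-3.14000385e+00 -4.88008442e-04 -6.38005233e-01]
```

View pics/a6.png

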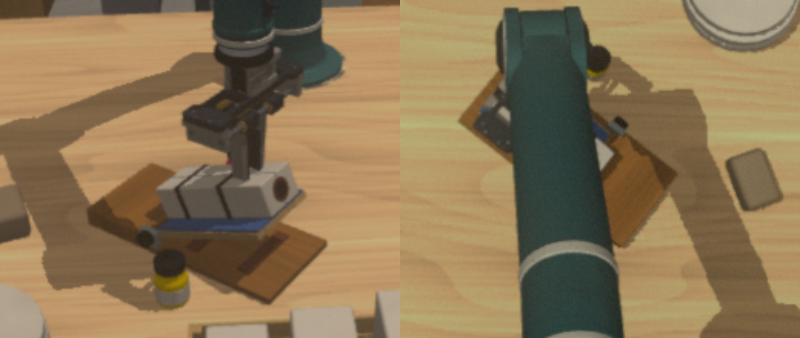

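```bash
cat > meas.py <<'E'
import sys
from h import *
d=np.load(sys.argv[1]+".npz")
for k,fk in(("Ws","fs"),("W","f")):
    W=d[k].reshape(-1,3)*1000;f=d[fk].reshape(-1,3).astype(int)
    p=W-[519.5,-195.6,0];X=p[:,0]*.596+p[:,1]*.803;Y=-p[:,0]*.803+p[:,1]*.596;Z=p[:,2]
    wh=(f.min(1)>85)&(f.max(1)-f.min(1)<45)&(X>-60)&(X<260)&(abs(Y)<60)&(Z>32)&(Z<220)
    print(k,wh.sum(),[ (n,np.percentile(v[wh],[.5,2,50,98,99.5]).round(1)) for n,v in(("X",X),("Y",Y),("Z",Z))])
    bl=(f[:,2]>f[:,0]+15)&(X>-60)&(X<260)&(abs(Y)<70)&(Z>20)&(Z<230)
    if bl.sum()>5: print(" blue",bl.sum(),np.percentile(X[bl],[1,99]).round(1),np.percentile(Y[bl],[1,99]).round(1),np.percentile(Z[bl],[1,99]).round(1))
E
python3 meas.py a6
```

```text
Ws 956 [('X', array([-13.5,  -9.4, 145.3, 184.9, 185.9])), ('Y', array([-28.3, -26.9,   2.3,  39.2,  47. ])), ('Z', array([ 74.5,  77.3, 115.4, 148. , 149.3]))]
 blue 371 [ 16.8 183.3] [-57.1 -28.9] [ 34.1 101.8]
W 189 [('X', array([-18.8, -18.4,   3.1, 177. , 178.2])), ('Y', array([-29.8, -28.1,  -9.5,  42.5,  43. ])), ('Z', array([ 68.5,  72.8,  85.1, 146.5, 148. ]))]
 blue 63 [  4.8 178.6] [-55.3  47.5] [ 27.9 103.1]
```

The mould is on its expected arc, with its far end at X≈185 mm and no notable sliding.

Call:
apply_moves:
  commands:
    - [[1.7,2.3,-4],[0,0,0],-0.5]
    - [[1.6,2.2,-4],[0,0,0],-0.5]
    - [[1.5,2.1,-4],[0,0,0],-0.5]
    - [[1.4,1.9,-4],[0,0,0],-0.5]
    - [[1.3,1.8,-4],[0,0,0],-0.5]
    - [[1.2,1.7,-4],[0,0,0],-0.5]
    - [[1.2,1.6,-4],[0,0,0],-0.5]
    - [[1.1,1.5,-4],[0,0,0],-0.5]
    - [[1,1.3,-4],[0,0,0],-0.5]

```text
t: 6.95
eef_pos: [0.6051, -0.0758, 0.1907]
ee_rot: [-3.138, -0.002, -0.638]
wrist_force: [-0.5, 0.9, 4.5]
finger_gap: 0.249
```

```bash
python3 look.py a7; python3 meas.py a7
```

```text
t 7.05 tip x,y,z stand 146.9776282615677 2.7166470814197843 102.1352560032528 F [ 0.3 -0.   1.4] 0.24486570211327938 [-3.13889476e+00 -1.38938565e-03 -6.37951635e-01]
Ws 1199 [('X', array([ -3.7,   0.2, 100.4, 197. , 198.2])), ('Y', array([-28.3, -26.7,   0.9,  39. ,  41.2])), ('Z', array([ 58.4,  63.5,  90.2, 106.2, 107.3]))]
 blue 558 [ 11.  194.3] [-57.1 -28. ] [28.5 57.6]
W 242 [('X', array([ -8.7,  -8.1,   9.8, 174.2, 183.7])), ('Y', array([-38.5, -28.2, -10.7,  41.5,  42.5])), ('Z', array([ 33.3,  71.2,  81.3, 106. , 109.1]))]
 blue 126 [ 4.2 60.7] [-56.6 -41.1] [25.1 41.2]
```

View pics/a7.png

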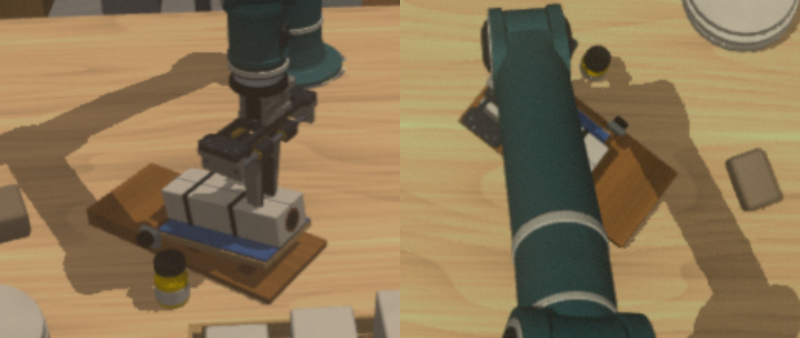

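Call:
apply_moves:
  commands:
    - [[0.5,0.7,-3],[0,0,0],-0.5]
    - [[0.5,0.7,-3],[0,0,0],-0.5]
    - [[0.4,0.6,-3],[0,0,0],-0.5]
    - [[0.4,0.5,-3],[0,0,0],-0.5]
    - [[0.3,0.4,-2.5],[0,0,0],-0.5]
    - [[0.2,0.3,-2.5],[0,0,0],-0.5]
    - [[0,0,-2],[0,0,0],-0.5]
    - [[0,0,-1.5],[0,0,0],-0.5]

```text
t: 7.72
eef_pos: [0.6082, -0.0718, 0.1709]
ee_rot: [-3.136, -0.003, -0.638]
wrist_force: [2.3, 4.4, 6.2]
finger_gap: 0.247
```

Call:
apply_moves:
  commands:
    - [[0,0,-1],[0,0,0],-0.5]
    - [[0,0,-1],[0,0,0],-0.5]
    - [[0,0,-1],[0,0,0],-0.5]
    - [[0,0,-1],[0,0,0],-0.5]

```text
t: 8.05
eef_pos: [0.6084, -0.0717, 0.1683]
ee_rot: [-3.136, -0.003, -0.638]
wrist_force: [-3.2, 5.0, 21.3]
finger_gap: 0.251
```

```bash
python3 look.py a8; python3 meas.py a8
```

```text
t 8.15 tip x,y,z stand 152.54307319110475 2.465088079583257 80.38666597148216 F [-0.   4.6 14.6] 0.25036440265625576 [-3.13586239 -0.00348751 -0.63811164]
Ws 1044 [('X', array([  3.7,   6. ,  99.6, 200.4, 201.1])), ('Y', array([-28.4, -26.8,  -0.8,  39.2,  40.6])), ('Z', array([48.4, 70. , 78.5, 81.6, 82.5]))]
 blue 615 [ 12.1 195. ] [-56.6 -28.7] [25.3 32.1]
W 251 [('X', array([ -2.2,  -1.7,  17.9, 193.2, 195.7])), ('Y', array([-35.6, -28.1,  -9.8,  50.7,  55.7])), ('Z', array([ 43.7,  72.5,  78.7, 203.8, 211.5]))]
 blue 127 [ 5.2 63.1] [-55.4 -41. ] [22.1 35.7]
```

View pics/a8.png

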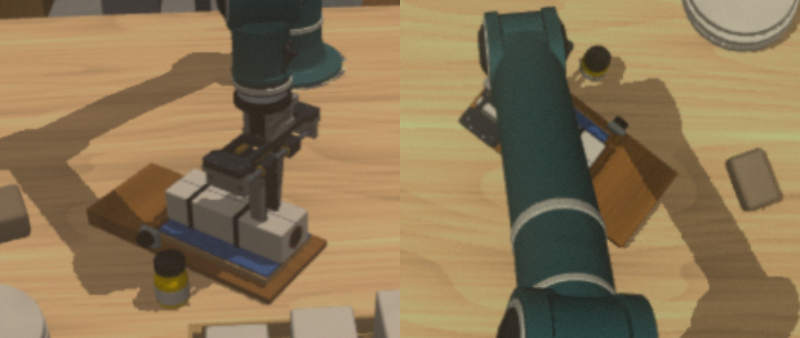

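Firm stop at z≈80 mm with the force rising to 21 N. I'll press once more lightly, then lift off.

Call:
apply_moves:
  commands:
    - [[0,0,-1],[0,0,0],-0.5]
    - [[0,0,0],[0,0,0],-0.5]
    - [[0,0,3],[0,0,0],-0.5]
    - [[0,0,4],[0,0,0],-0.5]
    - [[0,0,10],[0,0,0],-0.5]
    - [[0,0,20],[0,0,0],-0.5]
    - [[0,0,30],[0,0,0],-0.5]
    - [[0,0,30],[0,0,0],-0.5]
    - [[0,0,30],[0,0,0],-0.5]

```text
t: 8.9
eef_pos: [0.6056, -0.0746, 0.2926]
ee_rot: [3.141, 0.001, -0.64]
wrist_force: [1.2, -0.3, -0.4]
finger_gap: 0.249
```

Call:
apply_moves:
  commands:
    - [[0,-10,30],[0,0,0],-0.5]
    - [[-20,-30,10],[0,0,0],-0.5]
    - [[-20,-30,0],[0,0,0],-0.5]
    - [[-20,-30,0],[0,0,0],-0.5]
    - [[-20,-30,0],[0,0,0],-0.5]
    - [[-20,-30,0],[0,0,0],-0.5]
    - [[-20,-30,0],[0,0,0],-0.5]
    - [[-20,-30,0],[0,0,0],-0.5]
    - [[-20,-30,0],[0,0,0],-0.5]
    - [[-10,-20,0],[0,0,0],-0.5]

```text
t: 9.73
eef_pos: [0.4326, -0.3477, 0.3317]
ee_rot: [3.14, 0.001, -0.644]
wrist_force: [0.6, -0.7, -0.3]
finger_gap: 0.252
```

```bash
python3 look.py a9; python3 meas.py a9
python3 - <<'E'
from h import *
d=np.load("a9.npz");W=d["W"];f=d["f"].astype(int);d0=np.load("top0.npz")["W"]
m=np.zeros((480,640),bool);m[170:325,285:460]=1
m&=(W[...,2]>.07)&(W[...,2]<.095)
n,l,st,_=cv2.connectedComponentsWithStats(m.astype(np.uint8));i=1+np.argmax(st[1:,4]);P=W[l==i]
r=cv2.minAreaRect((P[:,:2]*1000).astype(np.float32));p=np.array(r[0])-[519.5,-195.6];print(r,"stand xy",p@[.596,.803],p@[-.803,.596])
A=np.c_[P[:,:2],np.ones(len(P))];s=np.linalg.lstsq(A,P[:,2],rcond=None)[0];print("slope",s, P[:,2].mean())
for q in((298,345),(190,387),(266,490)):print(W[q],d0[q])
E
```

```text
t 9.8333 tip x,y,z stand -174.74738628960273 -21.50046308836878 243.5121254612862 F [ 0.1 -0.  -0.3] 0.250296423940731 [ 3.13929240e+00  3.53353852e-04 -6.47783440e-01]
Ws 1608 [('X', array([  4.3,   7.6, 109.9, 199.8, 201.1])), ('Y', array([-29.1, -27.7,   4.2,  39. ,  41.6])), ('Z', array([62.5, 75.1, 78.7, 81.9, 82.6]))]
 blue 491 [ 10.4 195.5] [-58.  -30.3] [24.9 31.9]
W 2214 [('X', array([ -1.3,   1.3,  96.2, 192.7, 195.3])), ('Y', array([-34.4, -26.2,   7.5,  40.6,  41.8])), ('Z', array([33.5, 72.4, 79. , 85.2, 87.2]))]
 blue 743 [  6.  189.2] [-56.4  51.3] [22.3 39.2]
((571.27587890625, -113.4469985961914), (200.57643127441406, 72.05745697021484), 54.054195404052734) stand xy 96.8272839553833 7.387158074951161
slope [ 0.00263807 -0.00508949  0.07691294] 0.07899389246005822
[ 0.41320183 -0.10433645  0.06678167] [ 0.41291895 -0.10413387  0.07110971]
[ 0.67546072 -0.19966126  0.07051856] [ 0.67428899 -0.19912888  0.07512599]
[ 0.43230444 -0.29771879  0.58748177] [ 0.50075055 -0.45840663  0.04543786]
```

View pics/a9.png

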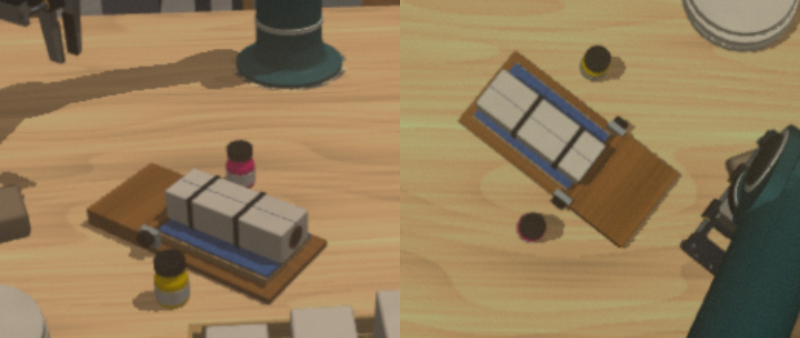

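The mould lies flat, square on the folded backrest. Its centre is at stand (97, 7) mm, its yaw is off by 0.01 rad, its top is at 79 mm and the jars have not moved. I'll hand it in.

```bash
python3 -c "
from plant import ctrl
print(ctrl.read_state()['wrist_force']);print(ctrl.finish_job())"
```

```text
[ 0.06387938 -0.01035687 -0.28403353]
the job is handed in; nothing more can be done
None
```

The mould is lying flat on the folded backrest, and I handed the job in at about 10 s of the 40 s allowed. The hand-in reports no verdict, so success rests on my own camera checks.

I pushed the top over with the fingertips until it leaned on the felt. Then I pressed it down along its arc at about 0.3 rad/s until it reached a firm stop, with the wrist force reading up to about 21 N. After that I lifted off and moved clear.

| Last check | Measured | Needed |
|---|---|---|
| Mould centre beyond the hinge line | about 97 mm | 50 to 130 mm |
| Mould centre off the stand's middle line | about 7 mm | within 30 mm |
| Length against the stand's x axis | about 0.01 rad off | within 0.13 rad |
| Top face slope | below 0.01 | within about 4 degrees |
| Top face height | 79 mm (centre about 54 mm) | centre 45 to 65 mm |

- **Jars:** the pink and yellow jars were within about 1 mm of where they started. Their lid heights read about 4.5 mm lower at those pixels than before; I took that as depth-reading noise.
- **Clay block:** the arm hid it in the final top measurement, so its position was not measured again. It looked undisturbed in the earlier pictures, and the gripper passed well above it.
- **Other things:** I did not measure the slip jar, sponge or egg form, but the arm never went near them.
- **Robot contact:** the wrist force was near zero at hand-in, so the robot was touching nothing.

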